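# Pin the camp stove's side shelf by feel

## Robot

A 6-joint arm with a two-finger parallel gripper is mounted at the origin on the work surface. World frame = base frame: x ahead of the robot, y to its left, z up, the work surface at z = 0. Lengths are in m, angles in rad, forces in N, time in s.
With the tool pointing down it reaches from about 0.325 to 0.85 m from the base axis. Payload 4.4 kg.
Tool frame: the origin (TCP) lies on the centre line of the jaws, within the pads' length; the fingertips stand 11 mm ahead of it and the grasp point (between the pads) lies 8 mm behind it (ctrl.nose_length is the x of the fingertips in the tool frame, in m); x points along the fingers, z is the direction in which the jaws open and shut, and the axes are right-handed (so a half turn about x gives the same grasp; the last joint's range is limited). The gripper opens to 94 mm and grips with 3 to 60 N. Pads are 16 mm wide; open, the fingers measure 119 mm over their backs; the gripper's body (75 mm by 177 mm) begins 78 mm behind the grasp point.
Start: joints at [-1.304, 0.207, 1.542, -0, 1.393, -0.15], TCP at [0.233, -0.526, 0.216] pointing down, gripper open.
Joint ranges: [-2.73, 2.73], [-0.86, 2.22], [0.23, 2.46], [-1.11, 4.25], [0.08, 2.63], [-2.82, 2.82]. Speed limits (rad/s): [2.79, 2.79, 3.14, 3.14, 3.14, 3.14].

## Interface

Orientations are given as a unit quaternion [w, x, y, z].
In Python, from plant import ctrl, imaging gives the robot as it stands.
- The arm moves only by the tool jog_arm, never from a script. Its argument "moves" is a list of rows, each a list of 7 numbers: the shift along the tool's x, y, z in cm, then the turn, a rotation vector about the tool's x, y, z in degrees, then the closure in counts, from 0 (fully open) to 255 (shut). In form: [[tx, ty, tz, ax, ay, az, claw], ...]. A call has 1 to 10 rows; each row shifts and turns the pose as measured when the row begins, along the tool's axes as they then stand; what a row does not reach is not made up. A row lasts 1/8 s, in which the tool goes at most 62.5 mm and 10.7 degrees, less where a joint would pass 70% of its speed; a pose out of reach is approached as far as the arm can. A call is refused whole if a number of a shift passes 6.25 or a number of a turn 10.7, either way. A call with a gripper value outside its range is refused whole. The fingers move at their own pace and stop on an object; "grip_force" is the grip in N (left out, the last holds). Time passes only in rows, so rows that do not move let the fingers close. It gives the time, the measured TCP pose, the force and the opening at its end, in the units of the state.
- ctrl.sense(): the state, without advancing time (a new reading comes with each control period).
- imaging.read_camera(name): name is "scene" or "top"; returns (picture, depth): 400x640x3 uint8, blue, green, red; 400x640 float32, m along the optical axis (not along the pixel's ray), 0 where there is no reading.
- imaging.camera_info(name): a dict with "K" (3x3 intrinsics, pixels), "k1" (the pictures are not rectified: a ray, as slopes to the right and down, at radius r is drawn at 1 + k1 r^2 times it, then the intrinsics apply), "rvec" (rotation vector, rad) and "tvec" (3), from world to camera coordinates, as OpenCV has them. Camera axes: x right, y down, z forward; pixel columns grow to the right and rows downward; lengths in m; the calibration is good to about 2 mm. A picture is of the moment at which its call begins. camera_info takes no time and is no camera call.
- ctrl.finish_job(): hands the job in, once; it reports no verdict.
The state is a dict: "t": time; "qpos": joint angles; "dq": joint speeds; "effort": joint torques, N m; "tcp_pos": TCP position; "tool_rot": TCP orientation; "contact_force": force on the tool from outside, world axes, zero at the start; "ft_torque": the same for the moment, N m; "opening": opening from 0.0 (shut) to 1.0 (fully open).
Only numpy, scipy, OpenCV 4.12 (cv2) and the standard library are available. Lean on these libraries where they do the work, as an engineer would, in place of code of your own. Each camera call takes 0.05 s, during which the arm holds its last target.

## Task

Lock the camp stove's sliding shelf in its cooking position with the longer of the two steel pins from the wooden rack: the pin goes down through the upper knuckle of the stove's bracket, the hole in the shelf's tongue, and the lower knuckle, until its head sits flush on the upper knuckle, and is let go. The tongue's hole is hidden under the upper knuckle, so find it by feel, for example by sliding the shelf slowly under the standing pin until the pin catches; be gentle and stop as soon as it catches, because forcing the shelf bends the pin. Leave the short pin and everything else on the bench and stove where it is.

Things in the scene. Friction and masses are not known exactly. Their poses are not given: they have to be found in the camera images.
- long_pin_head (a point): centre of the head of the longer steel pin: round shank 14 mm across, 85 mm long, its last 7 mm tapering to a 7 mm tip; round knob head 26 mm across, 35 mm tall. The point is 17.5 mm above the head's underside, 102.5 mm above the tip; z from tip to head. About 150 g. Starts upright in either hole of the rack, tip 15 mm above the bench, head 27 mm higher than the short pin's.
- short_pin_head (a point): centre of the head of the short pin: the same but for its 58 mm shank. Too short for the job; stands in the rack's other hole and stays there.
- rack: wooden block 170 x 70 x 55 mm, fixed to the bench, with two upright holes 17 mm wide and 40 mm deep, at -45 and +45 mm along its x axis (its length). Origin: centre of its underside; z up.
- knuckle_top (a point): centre of the upper knuckle's hole at its top face, 105 mm above the bench; z up, x level into the stove (the way the shelf slides home), y along the stove's front. The bracket has two fixed steel barrel knuckles, 34 mm across with 17 mm holes, on one upright axis: upper from 75 to 105 mm, lower from 35 to 55 mm above the bench.
- stove: green steel camp stove, fixed. Origin on the bench under the knuckle axis, axes as knuckle_top. Its box, 380 mm wide (y) and 290 mm deep, starts 35 mm beyond the axis (+x); top 115 mm, grate 130 mm, raised lid at its back up to 356 mm above the bench. Two round black control knobs on its front, 130 mm either side of the knuckles.
- shelf_lip (a point): middle of the outer face's top edge of the shelf's upstanding lip, 104 mm above the bench, axes as knuckle_top. The lip is 5 mm thick, 190 mm wide (y), from 54 to 104 mm above the bench. Push its outer face toward +x with closed fingers to slide the shelf home, or its inner face to slide it out. At the nominal cooking position it is 195 mm from the knuckle axis.
- shelf: aluminium shelf sliding only along x of knuckle_top, axes the same; its origin is on the knuckle axis at bench level when at the nominal position. Travel: from 75 mm out (-x) to 30 mm past nominal. Starts 30 to 60 mm out; 2.5 N of friction, stays where left. Tray 140 mm deep behind the lip, 54 to 59 mm above the bench, side rims to 70 mm.
- tongue_slot (a point): fixed point on the knuckle axis, 65 mm above the bench, between the knuckles. Here the shelf's flat tongue passes (50 mm wide, 60 to 70 mm above the bench) with a 19 mm hole. Bolted through slots, it sits off its mark: the hole meets the axis with the shelf anywhere from 15 mm out to 15 mm past nominal, unmeasured, unseen. A guide plate and a clamp cover it.
- long_pin: the same long pin; origin at the centre of its tip. Let down the upper knuckle it stands on the tongue, whose solid part closes the passage at the start, leaning a little, head's underside 50 mm above the knuckle. When the tongue's hole comes under it, it drops in and the shelf is suddenly blocked; over 25 N of push then bends it. It may need a press on the head to go home.
- pan: aluminium fry pan, 184 mm across and 40 mm deep with a long black handle, on the stove's grate; origin under its centre
- pot: stainless pot, 156 mm across, 110 mm tall; origin under its centre
- spatula: blue plastic spatula 290 mm long lying on the bench; origin under its middle
- canister: closed gray fuel canister, 104 mm across, 100 mm tall; origin under its centre
- mug: white mug, 84 mm across, 85 mm tall; origin under its centre
- bowl: steel camping bowl, 124 mm across, 50 mm tall; origin under its centre
Mind the look-alikes: they are no part of the job. Leave any purple or yellow look-alike of the long_pin alone.

How it is judged:
On the way:
1. the long pin has entered the upper knuckle (horizontal distance between long_pin_head and knuckle_top below 0.012 m and z of long_pin_head in the frame of knuckle_top below 0.085 m and angle between long_pin_head's own z axis and vertical below 0.2 rad), for 0.1 s.
At the end, for the whole second after the job is handed in: The long pin is upright (within 0.1 rad) through both knuckles and the tongue, its head resting on the upper knuckle (gap under 4 mm, centre within 5 mm of the axis), the shelf within 21 mm of its nominal position, pin and shelf at rest and let go (horizontal distance between long_pin_head and knuckle_top below 0.005 m and z of long_pin_head in the frame of knuckle_top between 0.013 and 0.0215 m and angle between long_pin_head's own z axis and vertical below 0.1 rad and x of shelf_lip in the frame of knuckle_top between -0.216 and -0.174 m and linear speed of long_pin below 0.02 m/s and linear speed of shelf below 0.01 m/s); the robot touches nothing.
It fails at once if the shelf is forced against the pin (over 25 N) (contact force between long_pin and shelf above 25 N).
It fails at once if the short pin is lifted or shifted by over 15 mm (distance of short_pin_head from where it was at the start of the episode above 0.015 m).
It fails at once if a bystander (pan, pot, spatula, canister, mug or bowl) is shifted by over 30 mm (distance of any of pan, pot, spatula, canister, mug, bowl from where it was at the start of the episode above 0.03 m).
It also fails if it takes over 64 s, if anything falls off the work surface, if the arm or the gripper's body presses on something with over 40 N, if the wrist force passes 120 N, or if a joint passes its speed limit or range.

## Working session

There is one attempt and no reset: what is moved stays moved. The work goes in short steps, Python scripts to look and compute and a tool call to move; the robot and the scene stay as the last step left them, time stands still between calls to the robot, and variables do not carry over. Pictures are saved under pics/ and viewed, and the job is handed in when it is done.

Besides the shell and the picture viewer there is one more tool, called after "Call:" in YAML: its name, and indented under it one key for each argument. jog_arm: Moves the arm, as the interface text tells. Its arguments: {"type":"object","properties":{"moves":{"type":"array"},"grip_force":{"type":"number"}},"required":["moves"]}

```bash
ls; mkdir -p pics; python3 - <<'E'
from plant import ctrl, imaging
import cv2,numpy as np
for n in ("scene","top"):
    p,d=imaging.read_camera(n); cv2.imwrite(f"pics/{n}0.png",p); np.save(f"pics/{n}0.npy",d)
    i=imaging.camera_info(n); print(n,{k:np.round(np.array(v),4).tolist() for k,v in i.items()})
print(ctrl.sense(), ctrl.nose_length)
E
```

```text
pics
scene {'K': [[389.6087, 0.0, 317.9542], [0.0, 389.6087, 201.7052], [0.0, 0.0, 1.0]], 'k1': 0.0192, 'rvec': [1.5191, 2.1241, -0.8112], 'tvec': [0.0954, -0.3493, 1.6161]}
top {'K': [[399.5604, 0.0, 314.7878], [0.0, 399.5604, 199.8229], [0.0, 0.0, 1.0]], 'k1': -0.0366, 'rvec': [2.1456, -2.0944, 0.1822], 'tvec': [0.0903, 0.5859, 1.287]}
{'t': 0.1, 'qpos': array([-1.30347841e+00,  2.07352292e-01,  1.54276765e+00,  3.94939915e-05,
        1.39350483e+00, -1.50538214e-01]), 'dq': array([-0.00041457, -0.00132138, -0.00314498,  0.00039578, -0.00147942,
       -0.00035543]), 'effort': array([-4.69587285e-04, -3.71866107e+01, -2.82293040e+01,  7.00613740e-02,
        3.10853042e-02, -4.35476329e-05]), 'tcp_pos': array([ 0.23313347, -0.52486352,  0.21541757]), 'tool_rot': array([ 0.59230327,  0.38591087,  0.59335862, -0.3849353 ]), 'contact_force': array([-0.04151982, -0.06441056, -0.27901898]), 'ft_torque': array([ 0.0363501 ,  0.01266375, -0.00243605]), 'opening': 0.994923463825752} 0.011
```

View pics/scene0.png

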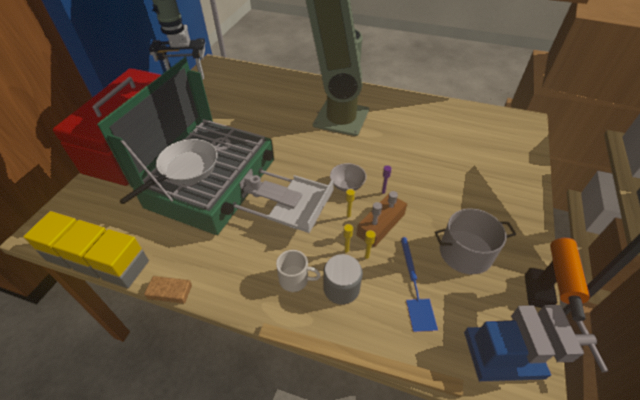

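View pics/top0.png

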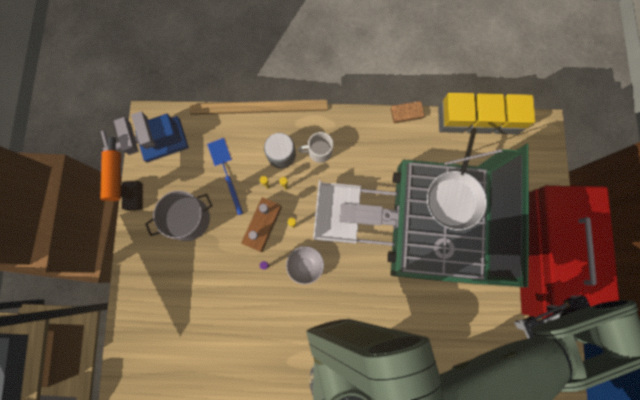

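The scene shows the stove on the left, the rack at about (383,220) scene / (261,224) top, with two steel pins, and yellow and purple decoys nearby. Next I zoom in on it.

```bash
cat > h.py <<'E'
import cv2,numpy as np
from plant import imaging
class Cam:
    def __init__(s,n):
        i=imaging.camera_info(n); s.K=np.array(i["K"],float); s.k1=float(i["k1"])
        s.R=cv2.Rodrigues(np.array(i["rvec"],float))[0]; s.t=np.array(i["tvec"],float).ravel()
        s.c=-s.R.T@s.t; s.D=np.array([s.k1,0,0,0,0.])
    def ray(s,uv):
        p=cv2.undistortPoints(np.array(uv,float).reshape(-1,1,2),s.K,s.D).reshape(-1,2)
        return np.c_[p,np.ones(len(p))]@s.R   # depth-scaled world dirs
    def onz(s,uv,z):
        d=s.ray(uv); return s.c+d*((z-s.c[2])/d[:,2])[:,None]
    def proj(s,X):
        return cv2.projectPoints(np.array(X,float).reshape(-1,1,3),cv2.Rodrigues(s.R)[0],s.t,s.K,s.D)[0].reshape(-1,2)
    def cloud(s,d):
        v,u=np.mgrid[0:400,0:640]; r=s.ray(np.c_[u.ravel(),v.ravel()]).reshape(400,640,3)
        P=s.c+r*d[...,None]; P[d<=0]=np.nan; return P
def tri(c1,u1,c2,u2):
    a=c1.ray([u1])[0];b=c2.ray([u2])[0];a/=np.linalg.norm(a);b/=np.linalg.norm(b)
    s=np.linalg.lstsq(np.c_[a,-b],c2.c-c1.c,rcond=None)[0]
    p,q=c1.c+s[0]*a,c2.c+s[1]*b
    return (p+q)/2,np.linalg.norm(p-q)
E
python3 - <<'E'
import cv2
a=cv2.imread('pics/scene0.png');b=cv2.imread('pics/top0.png')
def z(im,x,y,w,h,k,n): cv2.imwrite(n,cv2.resize(im[y:y+h,x:x+w],None,fx=k,fy=k,interpolation=cv2.INTER_CUBIC))
z(a,325,155,100,75,8,'pics/s_rack.png'); z(b,230,170,100,75,8,'pics/t_rack.png')
z(a,215,150,133,95,6,'pics/s_kn.png'); z(b,305,160,110,90,7,'pics/t_kn.png')
E
```

```text
(no output)
```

View pics/s_rack.png

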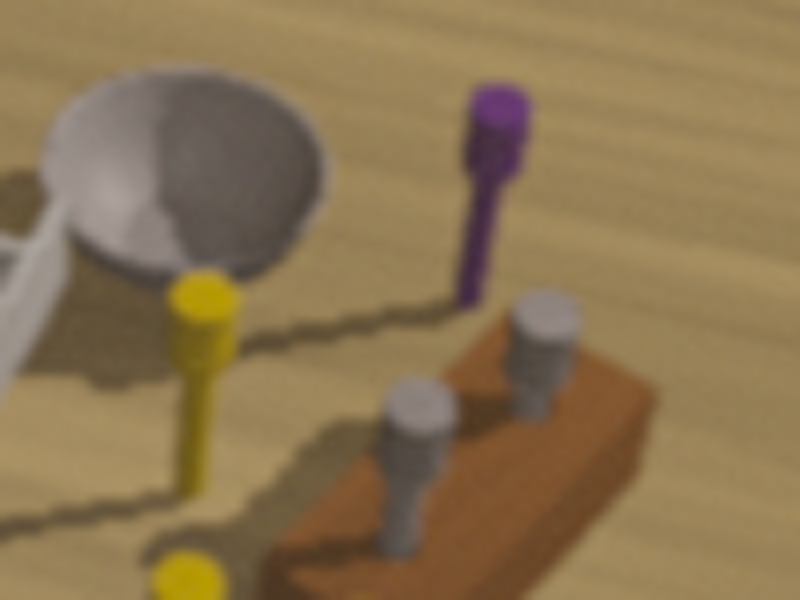

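View pics/t_rack.png

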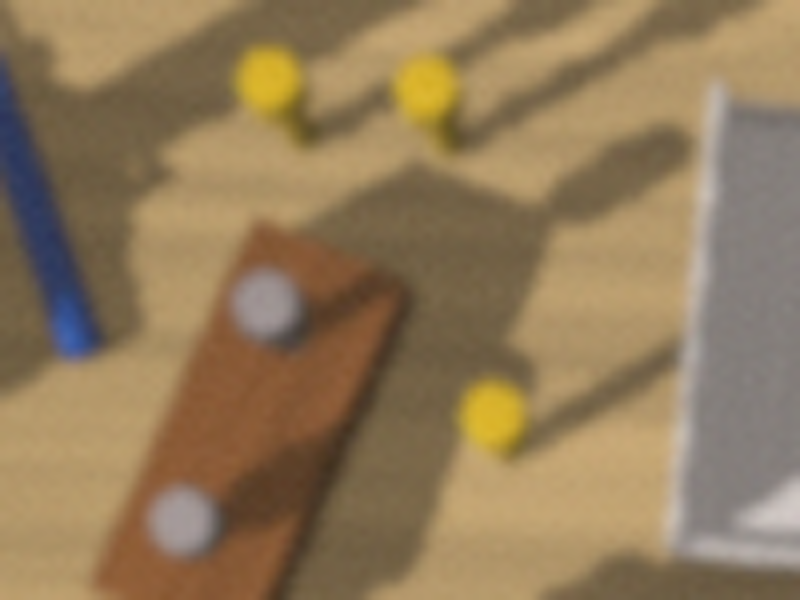

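View pics/s_kn.png

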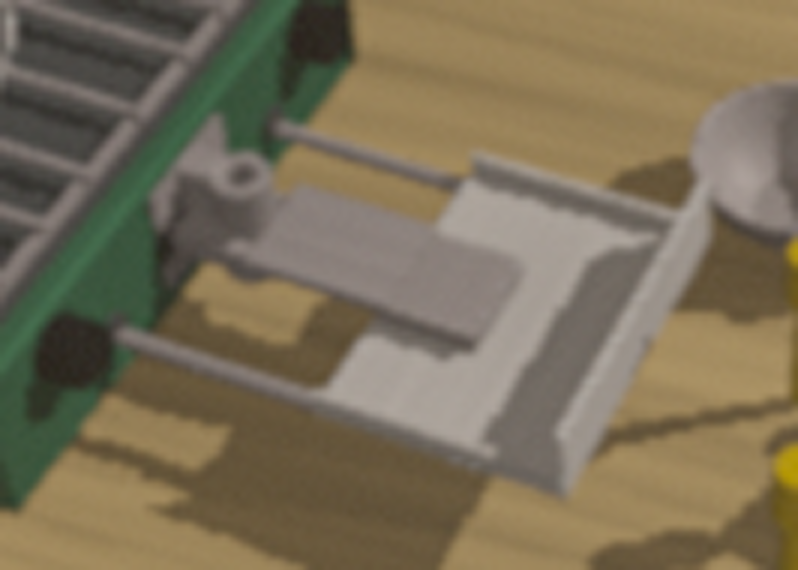

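View pics/t_kn.png

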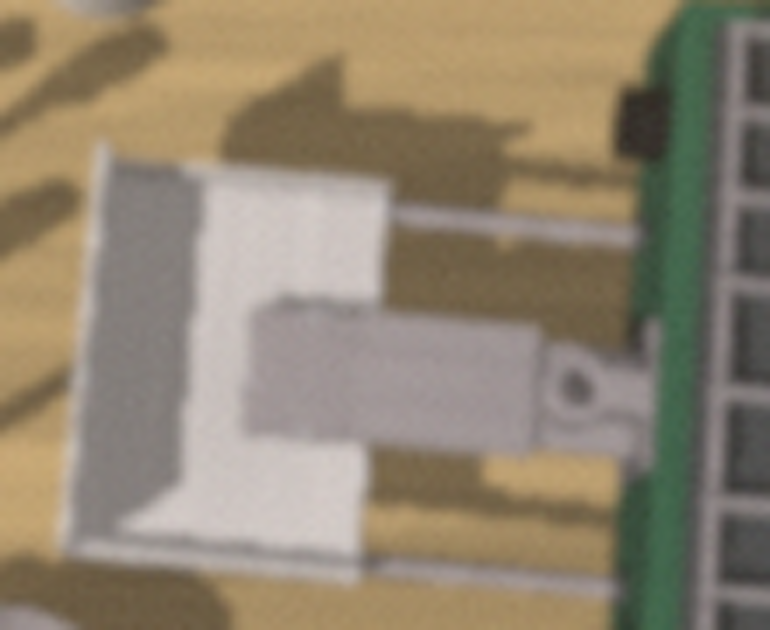

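```bash
python3 - <<'E'
from h import *
S,T=Cam("scene"),Cam("top")
f=lambda x,y,ox,oy,k:((x+.5)/k-.5+ox,(y+.5)/k-.5+oy)
for n,s,t,z in (("long",(418,403),(266,303),.135),("short",(546,315),(183,520),.108)):
    us=f(*s,325,155,8);ut=f(*t,230,170,8)
    print(n,us,ut,tri(S,us,T,ut),S.onz([us],z),T.onz([ut],z))
us=f(243,177,215,150,6);ut=f(577,389,305,160,7)
print("kn",us,ut,tri(S,us,T,ut),S.onz([us],.105),T.onz([ut],.105))
for n,s,t in (("lipA",(700,190),(101,147)),("lipB",(562,432),(66,545))):
    us=f(*s,215,150,6);ut=f(*t,305,160,7)
    print(n,tri(S,us,T,ut),S.onz([us],.104),T.onz([ut],.104))
# rack axis in top: corners at z=.055
c=[f(*p,230,170,8) for p in ((258,222),(408,283),(97,588))]
print(T.onz(c,.055))
d=np.load('pics/top0.npy');P=T.cloud(d)
for u in ((263,208),(253,235),(387,216),(264,265),(265,181),(283,182),(291,222),(305,264),(279,150)):print(u,np.round(P[u[1],u[0]],3))
# stove front edge
E
```

```text
long (376.8125, 204.9375) (262.8125, 207.4375) (array([0.54060731, 0.26596174, 0.13450921]), np.float64(0.0005880708565447466)) [[0.54113468 0.26573049 0.135     ]] [[0.54046505 0.26617923 0.135     ]]
short (392.8125, 193.9375) (252.4375, 234.5625) (array([0.45701407, 0.29885483, 0.1063913 ]), np.float64(0.0007263919538225771)) [[0.45866797 0.2986058  0.108     ]] [[0.45679231 0.29894359 0.108     ]]
kn (255.08333333333334, 179.08333333333334) (387.0, 215.14285714285714) (array([ 0.52979876, -0.12871677,  0.1028578 ]), np.float64(0.000903398981910635)) [[ 0.53157299 -0.12707935  0.105     ]] [[ 0.52964608 -0.12878403  0.105     ]]
lipA (array([0.59896341, 0.11703054, 0.24324985]), np.float64(0.05372794822622034)) [[0.46298915 0.10407505 0.104     ]] [[0.63846785 0.09161031 0.104     ]]
lipB (array([ 0.4835872 ,  0.06988367, -0.08781074]), np.float64(0.07685300848880813)) [[0.63849428 0.09087685 0.104     ]] [[0.45287001 0.10321009 0.104     ]]
[[0.58787316 0.2828865  0.055     ]
 [0.5633367  0.21864974 0.055     ]
 [0.43274565 0.34198779 0.055     ]]
(263, 208) [0.539 0.266 0.134]
(253, 235) [0.455 0.297 0.111]
(387, 216) [ 0.533 -0.135  0.066]
(264, 265) [0.362 0.256 0.119]
(265, 181) [0.63  0.266 0.116]
(283, 182) [0.627 0.207 0.121]
(291, 222) [0.498 0.177 0.122]
(305, 264) [0.371 0.133 0.008]
(279, 150) [0.741 0.227 0.099]
```

```bash
cat >> h.py <<'E'
from scipy.spatial.transform import Rotation as Ro
from plant import ctrl
KN=np.array([.5303,-.1283]); SX=np.array([-.0697,-.9976]); SY=np.array([.9976,-.0697])
def st():
    s=ctrl.sense(); q=s["tool_rot"]; R=Ro.from_quat([q[1],q[2],q[3],q[0]]).as_matrix()
    return s,np.array(s["tcp_pos"]),R
def go(target,jaw=None):
    s,p,R=st(); print("t",round(s["t"],2),"tcp",p.round(4),"F",np.round(s["contact_force"],1),"op",round(s["opening"],3))
    print("toolx",R[:,0].round(3),"y",R[:,1].round(3),"z",R[:,2].round(3),"q",np.round(s["qpos"],2))
    if target is not None: print("shift cm (tool):",(R.T@(np.array(target)-p)*100).round(2))
    if jaw is not None: # desired jaw direction in world xy
        j=np.array([jaw[0],jaw[1],0.]);j/=np.linalg.norm(j)
        for sg in (1,-1):
            z=sg*j;x=np.array([0,0,-1.]);G=np.c_[x,np.cross(z,x),z]
            print("turn deg (tool):",np.degrees(Ro.from_matrix(R.T@G).as_rotvec()).round(2))
E
python3 -c "
from h import *
go([.54,.266,.22],[.37,.93]); go([.1,-.42,.26])
T=Cam('top')
P=T.cloud(np.load('pics/top0.npy'))
for u in ((526,150),(526,170),(526,210),(526,284),(515,275)):print(P[u[1],u[0]].round(3))
"
```

```text
t 0.1 tcp [ 0.2331 -0.5249  0.2154] F [-0.  -0.1 -0.3] op 0.995
toolx [-0.     0.002 -1.   ] y [0.914 0.406 0.   ] z [ 0.406 -0.914 -0.002] q [-1.3   0.21  1.54  0.    1.39 -0.15]
shift cm (tool): [ -0.32  60.14 -59.83]
turn deg (tool): [-1.3436e+02 -3.0000e-02 -1.4000e-01]
turn deg (tool): [ 4.564e+01 -1.200e-01  3.000e-02]
t 0.1 tcp [ 0.2331 -0.5249  0.2154] F [-0.  -0.1 -0.3] op 0.995
toolx [-0.     0.002 -1.   ] y [0.914 0.406 0.   ] z [ 0.406 -0.914 -0.002] q [-1.3   0.21  1.54  0.    1.39 -0.15]
shift cm (tool): [ -4.43  -7.91 -15.  ]
[ 0.676 -0.46   0.354]
[ 0.621 -0.456  0.354]
[ 0.514 -0.448  0.355]
[ 0.325 -0.435  0.355]
[ 0.348 -0.434  0.304]
```

```bash
cat >> h.py <<'E'
def plan(wps,jaw=None,claw=0,turn=None,step=.05):
    """rows through waypoints, spreading a turn (deg about tool x) evenly"""
    s,p,R=st(); legs=[]; q=p
    for w in wps:
        w=np.array(w,float); n=max(1,int(np.ceil(np.linalg.norm(w-q)/step))); legs+= [(w-q)/n]*n; q=w
    th=(turn or 0)/len(legs)
    for d in legs:
        print([*( (R.T@d*100).round(2).tolist()),round(th,2),0,0,claw],end=",\n"); R=R@Ro.from_rotvec([np.radians(th),0,0]).as_matrix()
E
python3 -c "
from h import *
plan([(.1,-.44,.26),(.16,-.36,.25),(.32,-.18,.25),(.38,.1,.24),(.5,.25,.22)],turn=-134.4)"
```

```text
[-1.11, -2.18, -3.29, -6.11, 0, 0, 0],
[-1.11, -1.82, -3.51, -6.11, 0, 0, 0],
[-1.11, -1.43, -3.68, -6.11, 0, 0, 0],
[-1.11, -1.03, -3.81, -6.11, 0, 0, 0],
[0.34, 3.32, -0.28, -6.11, 0, 0, 0],
[0.34, 3.33, 0.08, -6.11, 0, 0, 0],
[0.34, 3.3, 0.43, -6.11, 0, 0, 0],
[0.01, 4.57, 1.52, -6.11, 0, 0, 0],
[0.01, 4.38, 1.99, -6.11, 0, 0, 0],
[0.01, 4.15, 2.45, -6.11, 0, 0, 0],
[0.01, 3.86, 2.88, -6.11, 0, 0, 0],
[0.01, 3.54, 3.27, -6.11, 0, 0, 0],
[0.18, 4.5, 1.58, -6.11, 0, 0, 0],
[0.18, 4.31, 2.05, -6.11, 0, 0, 0],
[0.18, 4.07, 2.5, -6.11, 0, 0, 0],
[0.18, 3.78, 2.92, -6.11, 0, 0, 0],
[0.18, 3.45, 3.3, -6.11, 0, 0, 0],
[0.18, 3.07, 3.65, -6.11, 0, 0, 0],
[0.51, 0.62, 4.76, -6.11, 0, 0, 0],
[0.51, 0.11, 4.8, -6.11, 0, 0, 0],
[0.51, -0.4, 4.78, -6.11, 0, 0, 0],
[0.51, -0.91, 4.72, -6.11, 0, 0, 0],
```

Call:
jog_arm:
  moves:
    - [-1.1,-2.2,-3.3,-6.1,0,0,0]
    - [-1.1,-1.8,-3.5,-6.1,0,0,0]
    - [-1.1,-1.4,-3.7,-6.1,0,0,0]
    - [-1.1,-1.0,-3.8,-6.1,0,0,0]
    - [0.3,3.3,-0.3,-6.1,0,0,0]
    - [0.3,3.3,0.1,-6.1,0,0,0]
    - [0.3,3.3,0.4,-6.1,0,0,0]

```text
t: 0.98
tcp_pos: [0.1533, -0.3541, 0.2485]
tool_rot: [0.692, 0.139, 0.695, -0.134]
contact_force: [1.4, -0.1, 1.0]
opening: 1.0
```

```bash
python3 -c "
from h import *
go((.54,.266,.22),[.37,.93])
plan([(.32,-.18,.25),(.38,.1,.24),(.5,.25,.22)],turn=-91.6)"
```

```text
t 0.97 tcp [ 0.1533 -0.3541  0.2485] F [ 1.4 -0.1  1. ] op 1.0
toolx [-0.002  0.008 -1.   ] y [0.379 0.926 0.007] z [ 0.926 -0.379 -0.005] q [-1.39 -0.24  1.91 -0.    1.48 -1.  ]
shift cm (tool): [ 3.26 72.01 12.32]
turn deg (tool): [-9.055e+01  7.000e-02 -5.400e-01]
turn deg (tool): [ 8.944e+01 -5.300e-01 -7.000e-02]
[-0.01, 4.48, 1.77, -6.11, 0, 0, 0],
[-0.01, 4.27, 2.23, -6.11, 0, 0, 0],
[-0.01, 4.01, 2.68, -6.11, 0, 0, 0],
[-0.01, 3.7, 3.09, -6.11, 0, 0, 0],
[-0.01, 3.35, 3.46, -6.11, 0, 0, 0],
[0.2, 4.47, 1.66, -6.11, 0, 0, 0],
[0.2, 4.27, 2.13, -6.11, 0, 0, 0],
[0.2, 4.02, 2.57, -6.11, 0, 0, 0],
[0.2, 3.72, 2.98, -6.11, 0, 0, 0],
[0.2, 3.38, 3.36, -6.11, 0, 0, 0],
[0.2, 3.01, 3.7, -6.11, 0, 0, 0],
[0.52, 0.53, 4.77, -6.11, 0, 0, 0],
[0.52, 0.02, 4.8, -6.11, 0, 0, 0],
[0.52, -0.49, 4.77, -6.11, 0, 0, 0],
[0.52, -0.99, 4.7, -6.11, 0, 0, 0],
```

Call:
jog_arm:
  moves:
    - [0,4.5,1.8,-6.1,0,0,0]
    - [0,4.3,2.2,-6.1,0,0,0]
    - [0,4.0,2.7,-6.1,0,0,0]
    - [0,3.7,3.1,-6.1,0,0,0]
    - [0,3.4,3.5,-6.1,0,0,0]
    - [0.2,4.5,1.7,-6.1,0,0,0]
    - [0.2,4.3,2.1,-6.1,0,0,0]
    - [0.2,4.0,2.6,-6.1,0,0,0]
    - [0.2,3.7,3.0,-6.1,0,0,0]
    - [0.2,3.4,3.4,-6.1,0,0,0]

```text
t: 2.22
tcp_pos: [0.3697, 0.0711, 0.2389]
tool_rot: [0.664, -0.241, 0.663, 0.248]
contact_force: [1.5, -0.5, -0.0]
opening: 0.999
```

```bash
python3 -c "
from h import *
go((.5408,.266,.18),[.37,.93])"
```

```text
t 2.23 tcp [0.3697 0.0711 0.2389] F [ 1.5 -0.5 -0. ] op 0.999
toolx [-0.002  0.009 -1.   ] y [-0.649  0.76   0.008] z [0.761 0.649 0.005] q [-0.05 -0.26  1.95  0.01  1.45 -0.76]
shift cm (tool): [ 6.04  3.66 25.64]
turn deg (tool): [-27.81   0.39  -0.39]
turn deg (tool): [152.18  -0.53  -0.53]
```

```bash
python3 -c "
from h import *
plan([(.5408,.266,.2)],turn=-27.8,step=.045)"
```

```text
[0.67, 0.61, 4.28, -4.63, 0, 0, 0],
[0.67, 0.27, 4.31, -4.63, 0, 0, 0],
[0.67, -0.08, 4.32, -4.63, 0, 0, 0],
[0.67, -0.43, 4.3, -4.63, 0, 0, 0],
[0.67, -0.78, 4.25, -4.63, 0, 0, 0],
[0.67, -1.12, 4.17, -4.63, 0, 0, 0],
```

Call:
jog_arm:
  moves:
    - [0.65,0.6,4.3,-4.6,0,0,0]
    - [0.65,0.3,4.3,-4.6,0,0,0]
    - [0.65,-0.1,4.3,-4.6,0,0,0]
    - [0.65,-0.4,4.3,-4.6,0,0,0]
    - [0.65,-0.8,4.25,-4.6,0,0,0]
    - [0.65,-1.1,4.2,-4.6,0,0,0]
    - [0,0,0,0,0,0,0]

```text
t: 3.1
tcp_pos: [0.5407, 0.2779, 0.1957]
tool_rot: [0.581, -0.4, 0.582, 0.406]
contact_force: [-1.1, -0.2, 1.1]
opening: 1.001
```

```bash
python3 -c "
from h import *
go((.5408,.266,.112),[.37,.93])"
```

```text
t 3.1 tcp [0.5407 0.2779 0.1957] F [-1.1 -0.2  1.1] op 1.001
toolx [-0.007  0.007 -1.   ] y [-0.936  0.351  0.008] z [0.351 0.936 0.004] q [ 0.33  0.29  1.48  0.01  1.37 -0.89]
shift cm (tool): [ 8.36 -0.5  -1.15]
turn deg (tool): [ 1.15  0.22 -0.49]
turn deg (tool): [-178.84    0.76    0.34]
```

Call:
jog_arm:
  moves:
    - [0,-0.5,-1.1,1,0.2,-0.5,0]
    - [0,0,0,0,0,0,0]
    - [0,0,0,0,0,0,0]

```text
t: 3.48
tcp_pos: [0.5398, 0.2629, 0.1954]
tool_rot: [0.585, -0.397, 0.586, 0.396]
contact_force: [0.3, -0.6, 0.1]
opening: 0.999
```

```bash
python3 -c "
from h import *
go((.5408,.266,.112),[.37,.93])"
```

```text
t 3.48 tcp [0.5398 0.2629 0.1954] F [ 0.3 -0.6  0.1] op 0.999
toolx [-0.001 -0.002 -1.   ] y [-0.929  0.371  0.   ] z [ 0.371  0.929 -0.002] q [ 0.31  0.28  1.5  -0.    1.37 -0.88]
shift cm (tool): [8.34 0.02 0.34]
turn deg (tool): [-0.06 -0.11 -0.02]
turn deg (tool): [ 1.7994e+02 -4.0000e-02  1.7000e-01]
```

Call:
jog_arm:
  moves:
    - [2.0,0,0.3,0,0,0,0]
    - [3.0,0,0,0,0,0,0]
    - [2.5,0,0,0,0,0,0]
    - [0.8,0,0,0,0,0,0]
    - [0,0,0,0,0,0,0]

```text
t: 4.1
tcp_pos: [0.5398, 0.2646, 0.1082]
tool_rot: [0.585, -0.396, 0.586, 0.396]
contact_force: [0.4, -0.6, 0.2]
opening: 1.0
```

```bash
python3 -c "
from h import *
go((.5408,.266,.112),[.37,.93])
p,d=imaging.read_camera('scene'); cv2.imwrite('pics/s1.png',cv2.resize(p[120:270,280:480],None,fx=4,fy=4,interpolation=2))"
```

```text
t 4.1 tcp [0.5398 0.2646 0.1082] F [ 0.4 -0.6  0.2] op 1.0
toolx [-0.001 -0.001 -1.   ] y [-0.928  0.373  0.   ] z [ 0.373  0.928 -0.001] q [ 0.31  0.37  1.57 -0.    1.2  -0.88]
shift cm (tool): [-0.38 -0.04  0.16]
turn deg (tool): [-0.18 -0.08 -0.01]
turn deg (tool): [ 1.7982e+02 -2.0000e-02  1.3000e-01]
```

View pics/s1.png

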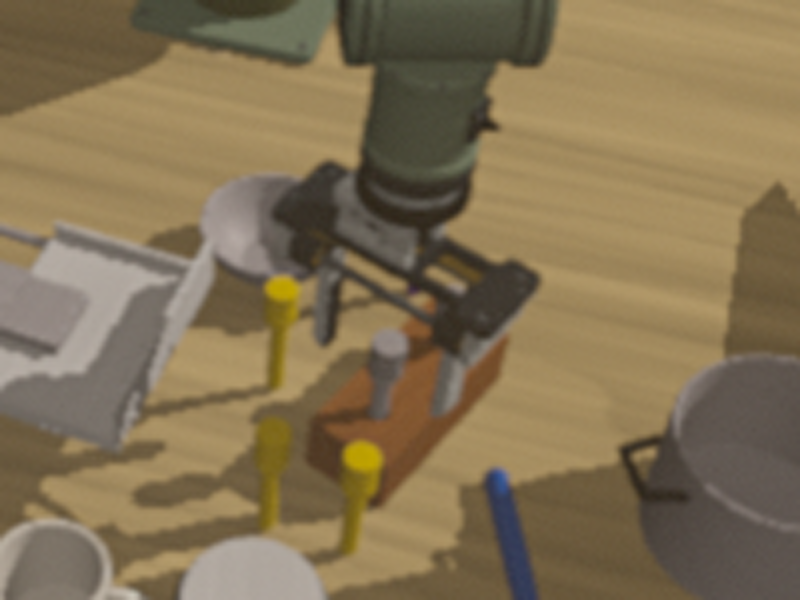

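The jaws straddle the long pin, whose head is at crop (388,348), so I close on it.

Call:
jog_arm:
  moves:
    - [-0.3,0,0.15,0,0,0,100]
    - [0,0,0,0,0,0,255]
    - [0,0,0,0,0,0,255]
    - [0,0,0,0,0,0,255]
    - [0,0,0,0,0,0,255]
    - [0,0,0,0,0,0,255]
  grip_force: 30

```text
t: 4.9
tcp_pos: [0.5431, 0.2671, 0.1156]
tool_rot: [0.588, -0.397, 0.584, 0.395]
contact_force: [-0.6, -0.1, -0.1]
opening: 0.401
```

Call:
jog_arm:
  moves:
    - [0,0,0,0,0,0,255]
    - [0,0,0,0,0,0,255]
    - [0,0,0,0,0,0,255]
    - [0,0,0,0,0,0,255]

```text
t: 5.4
tcp_pos: [0.543, 0.267, 0.1155]
tool_rot: [0.588, -0.397, 0.584, 0.395]
contact_force: [-0.3, 0.2, -0.2]
opening: 0.269
```

```bash
python3 -c "
from h import *
go((.5408,.266,.112),[.37,.93])"
```

```text
t 5.4 tcp [0.543  0.267  0.1155] F [-0.3  0.2 -0.2] op 0.269
toolx [ 0.006  0.001 -1.   ] y [-0.928  0.372 -0.005] z [0.372 0.928 0.003] q [ 0.31  0.36  1.56 -0.    1.21 -0.87]
shift cm (tool): [ 0.35  0.17 -0.18]
turn deg (tool): [-0.17  0.18  0.3 ]
turn deg (tool): [179.83   0.47  -0.29]
```

Call:
jog_arm:
  moves:
    - [-1,0,0,0,0,0,255]
    - [-1.5,0,0,0,0,0,255]
    - [-2,0,0,0,0,0,255]
    - [-2.5,0,0,0,0,0,255]
    - [-3,0,0,0,0,0,255]
    - [-3,0,0,0,0,0,255]
    - [-2,0,0,0,0,0,255]
    - [-1,0,0,0,0,0,255]
    - [0,0,0,0,0,0,255]

```text
t: 6.52
tcp_pos: [0.5415, 0.2669, 0.2864]
tool_rot: [0.589, -0.397, 0.583, 0.395]
contact_force: [-0.1, -0.1, -2.1]
opening: 0.271
```

```bash
python3 -c "
from h import *
go((.5303,-.1283,.28),SX)
go((.5303,-.1283,.28),SY)
p,d=imaging.read_camera('scene'); cv2.imwrite('pics/s2.png',cv2.resize(p[120:270,280:480],None,fx=4,fy=4,interpolation=2))"
```

```text
t 6.53 tcp [0.5415 0.2669 0.2864] F [-0.1 -0.1 -2.1] op 0.271
toolx [ 0.009  0.002 -1.   ] y [-0.928  0.372 -0.007] z [0.372 0.928 0.005] q [ 0.32  0.22  1.38 -0.    1.53 -0.87]
shift cm (tool): [  0.55 -13.67 -37.1 ]
turn deg (tool): [162.14   0.66  -0.32]
turn deg (tool): [-17.86   0.23   0.46]
t 6.53 tcp [0.5415 0.2669 0.2864] F [-0.1 -0.1 -2.1] op 0.271
toolx [ 0.009  0.002 -1.   ] y [-0.928  0.372 -0.007] z [0.372 0.928 0.005] q [ 0.32  0.22  1.38 -0.    1.53 -0.87]
shift cm (tool): [  0.55 -13.67 -37.1 ]
turn deg (tool): [72.14  0.52  0.18]
turn deg (tool): [-107.86   -0.19    0.57]
```

View pics/s2.png

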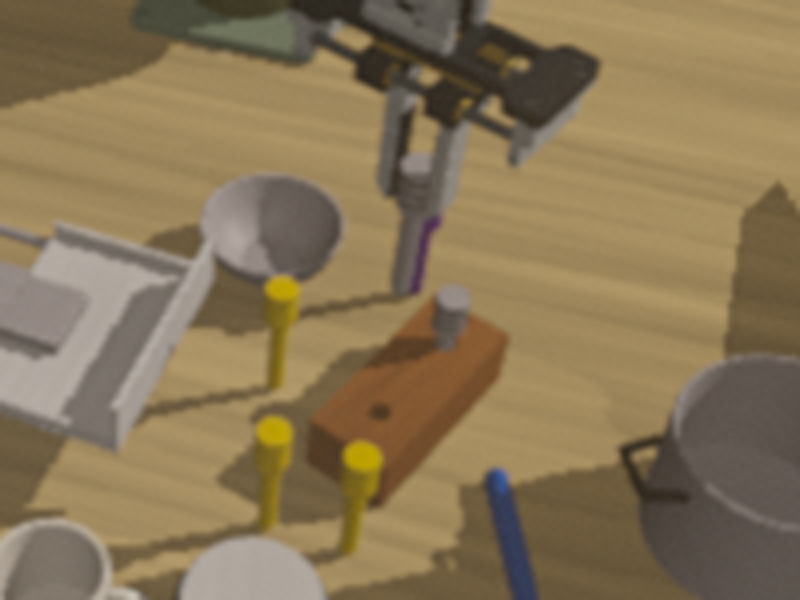

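```bash
python3 -c "
from h import *
plan([(.5303,-.1283,.285)],turn=72.1,step=.035,claw=255)"
```

```text
[-0.0, -1.14, -3.09, 6.01, 0, 0, 255],
[-0.0, -1.46, -2.95, 6.01, 0, 0, 255],
[-0.0, -1.76, -2.78, 6.01, 0, 0, 255],
[-0.0, -2.04, -2.58, 6.01, 0, 0, 255],
[-0.0, -2.3, -2.36, 6.01, 0, 0, 255],
[-0.0, -2.53, -2.1, 6.01, 0, 0, 255],
[-0.0, -2.74, -1.83, 6.01, 0, 0, 255],
[-0.0, -2.92, -1.53, 6.01, 0, 0, 255],
[-0.0, -3.06, -1.22, 6.01, 0, 0, 255],
[-0.0, -3.17, -0.89, 6.01, 0, 0, 255],
[-0.0, -3.25, -0.55, 6.01, 0, 0, 255],
[-0.0, -3.29, -0.21, 6.01, 0, 0, 255],
```

Call:
jog_arm:
  moves:
    - [0,-1.1,-3.1,6,0,0,255]
    - [0,-1.5,-2.95,6,0,0,255]
    - [0,-1.75,-2.8,6,0,0,255]
    - [0,-2.05,-2.6,6,0,0,255]
    - [0,-2.3,-2.35,6,0,0,255]
    - [0,-2.5,-2.1,6,0,0,255]
    - [0,-2.7,-1.8,6,0,0,255]
    - [0,-2.9,-1.5,6,0,0,255]
    - [0,-3.1,-1.2,6,0,0,255]

```text
t: 7.7
tcp_pos: [0.5218, -0.0357, 0.2712]
tool_rot: [0.697, -0.077, 0.709, 0.079]
contact_force: [0.5, 0.8, -2.3]
opening: 0.266
```

```bash
python3 -c "
from h import *
go((.5303,-.1283,.28),SY)"
```

```text
t 7.7 tcp [ 0.5218 -0.0357  0.2712] F [ 0.5  0.8 -2.3] op 0.266
toolx [-0.017  0.002 -1.   ] y [-0.219  0.976  0.005] z [ 0.976  0.219 -0.016] q [-0.23  0.07  1.58 -0.    1.51 -0.45]
shift cm (tool): [-0.91 -9.22 -1.21]
turn deg (tool): [16.64 -0.97 -0.16]
turn deg (tool): [-163.36    0.23   -1.4 ]
```

Call:
jog_arm:
  moves:
    - [-0.3,-3,-0.4,6,-0.4,0,255]
    - [-0.3,-2.6,0.2,5,-0.3,0,255]
    - [-0.3,-2.4,0.5,4,-0.3,0,255]
    - [0,0,0,0,0,0,255]
    - [0,0,0,0,0,0,255]

```text
t: 8.32
tcp_pos: [0.5307, -0.1184, 0.2723]
tool_rot: [0.702, 0.022, 0.711, -0.016]
contact_force: [-0.1, 0.2, -1.3]
opening: 0.27
```

```bash
python3 -c "
from h import *
go((.5303,-.1283,.28),SY)
for n in ('scene','top'):
  p,d=imaging.read_camera(n); cv2.imwrite(f'pics/{n}3.png',p)
a=cv2.imread('pics/scene3.png');b=cv2.imread('pics/top3.png')
cv2.imwrite('pics/s3z.png',cv2.resize(a[110:210,200:320],None,fx=6,fy=6,interpolation=2))
cv2.imwrite('pics/t3z.png',cv2.resize(b[160:260,340:460],None,fx=6,fy=6,interpolation=2))
"
```

```text
t 8.32 tcp [ 0.5307 -0.1184  0.2723] F [-0.1  0.2 -1.3] op 0.27
toolx [-0.013  0.008 -1.   ] y [0.053 0.999 0.008] z [ 0.998 -0.053 -0.013] q [-0.38  0.11  1.54  0.    1.51 -0.33]
shift cm (tool): [-0.78 -0.99  0.  ]
turn deg (tool): [ 0.95 -0.76 -0.43]
turn deg (tool): [-179.05    0.68   -1.18]
```

View pics/s3z.png

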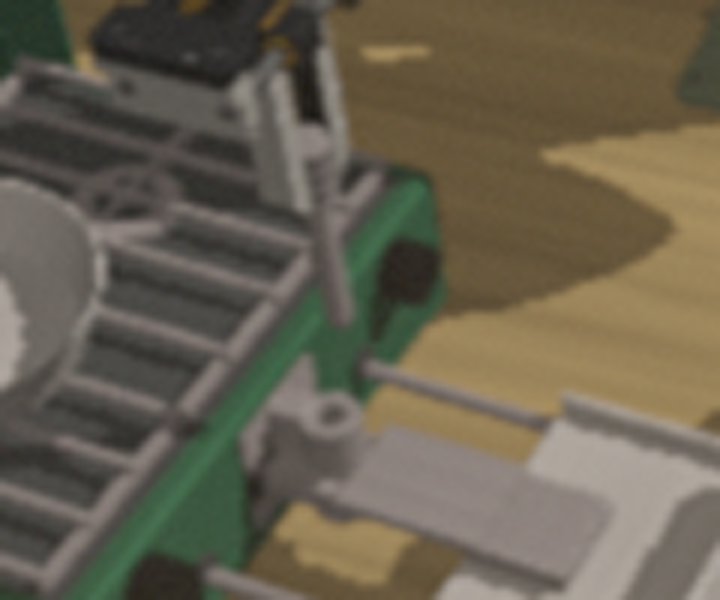

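View pics/t3z.png

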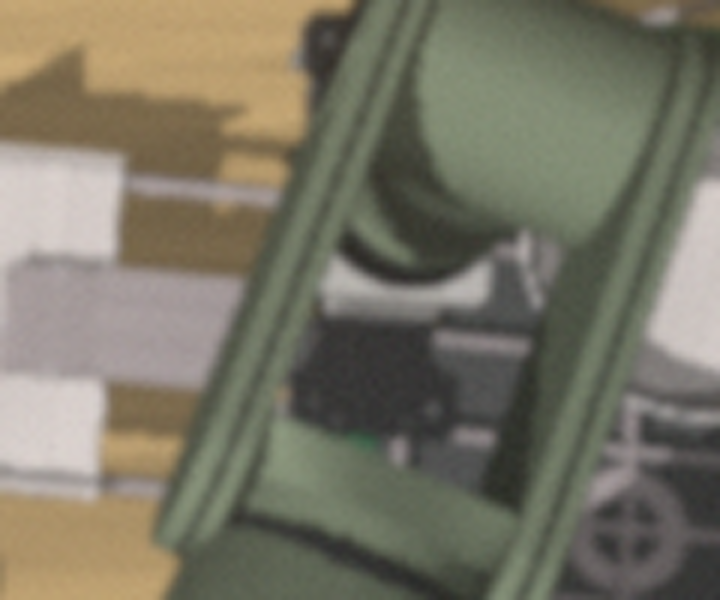

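```bash
python3 -c "
from h import *
s,p,R=st();S=Cam('scene')
for tilt in (R[:,0],np.array([0,0,-1.])):
  pts=[p+tilt*x for x in (-.0195,.0155,.1005)]
  print(np.round(((S.proj(pts)-[200,110])+.5)*6-.5,1), np.round(pts[-1],4))
"
```

```text
[[298.4 137.6]
 [309.6 195.5]
 [334.8 325.1]] [ 0.5297 -0.1174  0.1722]
[[298.9 137.4]
 [309.2 195.7]
 [332.4 326.4]] [ 0.5309 -0.1182  0.1721]
```

```bash
python3 -c "
from h import *
a=cv2.imread('pics/scene3.png')
cv2.imwrite('pics/s3zz.png',cv2.resize(a[130:185,235:285],None,fx=11,fy=11,interpolation=cv2.INTER_NEAREST))
S=Cam('scene');s,p,R=st()
print((S.proj([p+[.01,0,-.1],p+[0,.01,-.1],p+[0,0,-.1]])).round(2))
"
```

```text
[[253.55 166.01]
 [257.97 164.58]
 [254.96 163.85]]
```

View pics/s3zz.png

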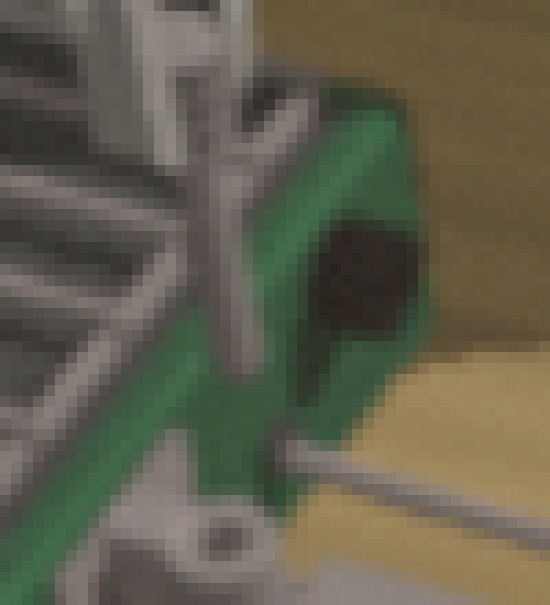

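```bash
python3 -c "
from h import *
S=Cam('scene')
for z in (.170,.174,.178):
  for uv in ((256.9,163.0),(256.9,164.)): print(z,uv,S.onz([uv],z).round(4))
print(S.onz([(255,179)],.105).round(4))
"
```

```text
0.17 (256.9, 163.0) [[ 0.5231 -0.1157  0.17  ]]
0.17 (256.9, 164.0) [[ 0.5271 -0.1138  0.17  ]]
0.174 (256.9, 163.0) [[ 0.5268 -0.1134  0.174 ]]
0.174 (256.9, 164.0) [[ 0.5309 -0.1115  0.174 ]]
0.178 (256.9, 163.0) [[ 0.5306 -0.1111  0.178 ]]
0.178 (256.9, 164.0) [[ 0.5346 -0.1092  0.178 ]]
[[ 0.5313 -0.1275  0.105 ]]
```

Call:
jog_arm:
  moves:
    - [1.5,-0.8,0,0.9,-0.8,-0.4,255]
    - [1.5,-0.8,0,0,0,0,255]
    - [1,0,0,0,0,0,255]
    - [0.6,0,0,0,0,0,255]
    - [0,0,0,0,0,0,255]
    - [0,0,0,0,0,0,255]

```text
t: 9.18
tcp_pos: [0.5302, -0.1314, 0.2248]
tool_rot: [0.707, 0.023, 0.706, -0.022]
contact_force: [1.0, 1.0, -0.9]
opening: 0.264
```

```bash
cat >> h.py <<'E'
def snap(tag,x,y,w,h,k,cam='scene'):
    p,d=imaging.read_camera(cam); cv2.imwrite(f'pics/{tag}_full.png',p); np.save(f'pics/{tag}.npy',d)
    cv2.imwrite(f'pics/{tag}.png',cv2.resize(p[y:y+h,x:x+w],None,fx=k,fy=k,interpolation=cv2.INTER_NEAREST)); return p,d
E
python3 -c "
from h import *
go((.5303,-.1283,.28),SY)
snap('s4',225,130,60,55,10)
s,p,R=st();S=Cam('scene')
print(S.proj([p+R[:,0]*x for x in (-.0195,.0155,.1005)]).round(1))
"
```

```text
t 9.18 tcp [ 0.5302 -0.1314  0.2248] F [ 1.   1.  -0.9] op 0.264
toolx [ 0.002  0.001 -1.   ] y [0.063 0.998 0.001] z [ 0.998 -0.063  0.002] q [-0.4   0.14  1.6   0.    1.4  -0.34]
shift cm (tool): [-5.52  0.31 -0.  ]
turn deg (tool): [ 0.38  0.11 -0.07]
turn deg (tool): [-1.7962e+02  1.1000e-01  1.7000e-01]
[[247.7 144.5]
 [249.4 153.6]
 [253.2 174.2]]
```

View pics/s4.png

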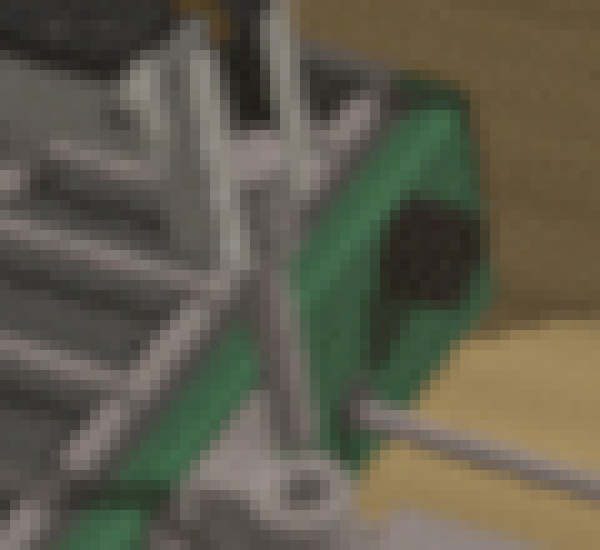

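Call:
jog_arm:
  moves:
    - [0,-0.45,-0.1,0,0,2,255]
    - [0,0,0,0,0,0,255]
    - [0.6,0,0,0,0,0,255]
    - [0,0,0,0,0,0,255]

```text
t: 9.72
tcp_pos: [0.5294, -0.1366, 0.2195]
tool_rot: [0.708, 0.036, 0.705, -0.009]
contact_force: [0.9, -1.2, -1.3]
opening: 0.272
```

```bash
python3 -c "
from h import *
go((.5303,-.1283,.28),SY)
snap('s5',225,130,60,55,10)
s,p,R=st();S=Cam('scene')
print(S.proj([p+R[:,0]*x for x in (-.0195,.0155,.1005)]).round(1),p+R[:,0]*.1005)
"
```

```text
t 9.72 tcp [ 0.5294 -0.1366  0.2195] F [ 0.9 -1.2 -1.3] op 0.272
toolx [ 0.006  0.037 -0.999] y [0.064 0.997 0.038] z [ 0.998 -0.064  0.004] q [-0.43  0.15  1.61  0.04  1.4  -0.38]
shift cm (tool): [-6.01  1.06  0.06]
turn deg (tool): [ 0.35  0.21 -2.17]
turn deg (tool): [-179.62    3.39    0.33]
[[246.2 145.3]
 [248.3 154.5]
 [253.  175.1]] [ 0.53032369 -0.13296247  0.11945932]
```

View pics/s5.png

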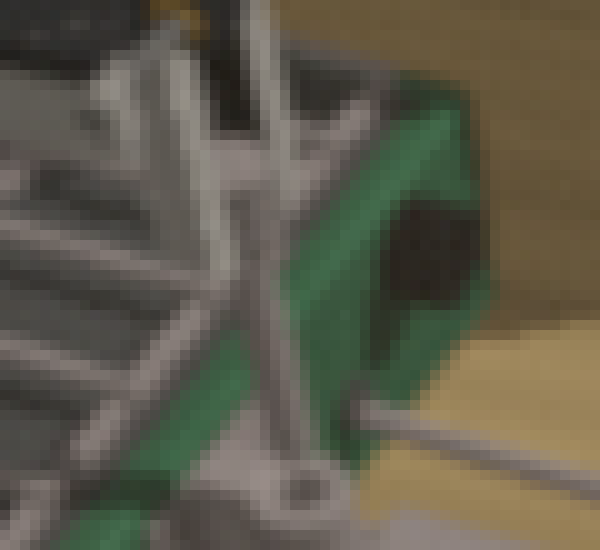

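Call:
jog_arm:
  moves:
    - [0.6,-0.12,0,0,0,0,255]
    - [0.5,-0.02,0,0,0,0,255]
    - [0.4,-0.02,0,0,0,0,255]
    - [0,0,0,0,0,0,255]

```text
t: 10.28
tcp_pos: [0.5295, -0.1373, 0.2034]
tool_rot: [0.708, 0.036, 0.705, -0.009]
contact_force: [-0.9, 0.3, -1.3]
opening: 0.272
```

```bash
python3 -c "
from h import *
go(None)
snap('s6',225,130,60,55,10)
"
```

```text
t 10.28 tcp [ 0.5295 -0.1373  0.2034] F [-0.9  0.3 -1.3] op 0.272
toolx [ 0.006  0.037 -0.999] y [0.063 0.997 0.038] z [ 0.998 -0.063  0.004] q [-0.43  0.16  1.62  0.04  1.37 -0.38]
```

View pics/s6.png

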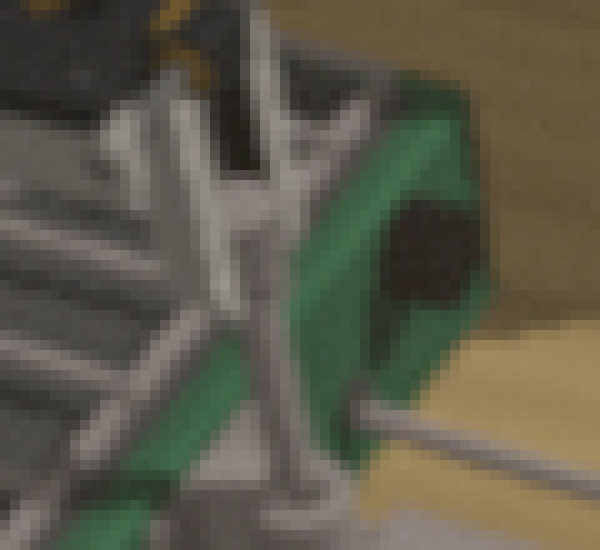

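Call:
jog_arm:
  moves:
    - [0.4,0.05,0,0,0,0,255]
    - [0.4,0,0,0,0,0,255]
    - [0,0,0,0,0,0,255]

```text
t: 10.7
tcp_pos: [0.5299, -0.1366, 0.1954]
tool_rot: [0.709, 0.035, 0.704, -0.009]
contact_force: [-0.4, 0.7, -1.7]
opening: 0.268
```

Call:
jog_arm:
  moves:
    - [0.5,-0.02,0,0,0,0,255]
    - [0.5,-0.02,0,0,0,0,255]
    - [0,0,0,0,0,0,255]

```text
t: 11.08
tcp_pos: [0.53, -0.1366, 0.1847]
tool_rot: [0.709, 0.035, 0.705, -0.009]
contact_force: [-0.6, 0.5, -1.5]
opening: 0.268
```

Call:
jog_arm:
  moves:
    - [0.5,-0.02,0,0,0,0,255]
    - [0.4,-0.02,0,0,0,0,255]
    - [0,0,0,0,0,0,255]

```text
t: 11.45
tcp_pos: [0.53, -0.1367, 0.175]
tool_rot: [0.709, 0.035, 0.705, -0.009]
contact_force: [0.3, 1.0, -1.1]
opening: 0.272
```

```bash
python3 -c "
from h import *
go(None)
snap('s7',225,130,60,55,10)
"
```

```text
t 11.45 tcp [ 0.53   -0.1367  0.175 ] F [ 0.3  1.  -1.1] op 0.272
toolx [ 0.007  0.037 -0.999] y [0.063 0.997 0.037] z [ 0.998 -0.063  0.005] q [-0.43  0.19  1.65  0.04  1.31 -0.38]
```

View pics/s7.png

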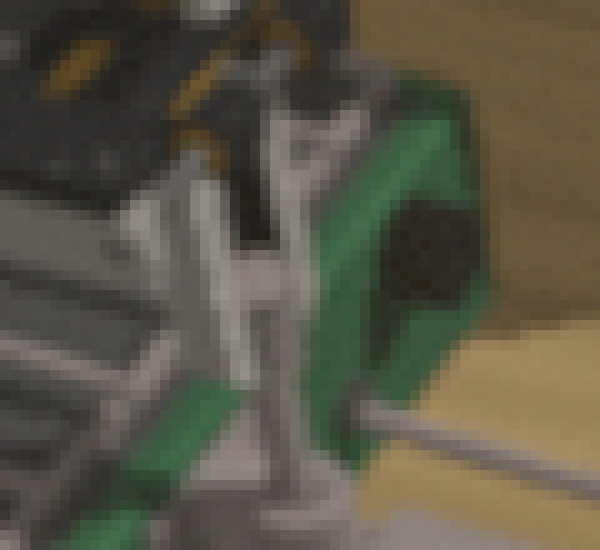

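Call:
jog_arm:
  moves:
    - [0.3,-0.01,0,0,0,0,255]
    - [0.2,-0.01,0,0,0,0,255]
    - [0,0,0,0,0,0,255]

```text
t: 11.88
tcp_pos: [0.5305, -0.1368, 0.1704]
tool_rot: [0.709, 0.035, 0.704, -0.009]
contact_force: [-0.4, -0.1, -0.3]
opening: 0.274
```

Call:
jog_arm:
  moves:
    - [0.2,-0.01,0,0,0,0,255]
    - [0,0,0,0,0,0,255]

```text
t: 12.12
tcp_pos: [0.5307, -0.137, 0.1704]
tool_rot: [0.709, 0.035, 0.704, -0.009]
contact_force: [-1.1, 1.1, -1.5]
opening: 0.271
```

Call:
jog_arm:
  moves:
    - [0,0,0,0,0,0,150]
    - [0,0,0,0,0,0,120]
    - [0,0,0,0,0,0,100]
    - [0,0,0,0,0,0,80]

```text
t: 12.62
tcp_pos: [0.5317, -0.1375, 0.1708]
tool_rot: [0.71, 0.035, 0.703, -0.01]
contact_force: [-0.4, -0.5, -0.1]
opening: 0.656
```

```bash
python3 -c "
from h import *
go(None)
snap('s8',225,130,60,55,10)
"
```

```text
t 12.62 tcp [ 0.5317 -0.1375  0.1708] F [-0.4 -0.5 -0.1] op 0.656
toolx [ 0.011  0.035 -0.999] y [0.062 0.997 0.036] z [ 0.998 -0.063  0.009] q [-0.43  0.19  1.66  0.04  1.3  -0.38]
```

View pics/s8.png

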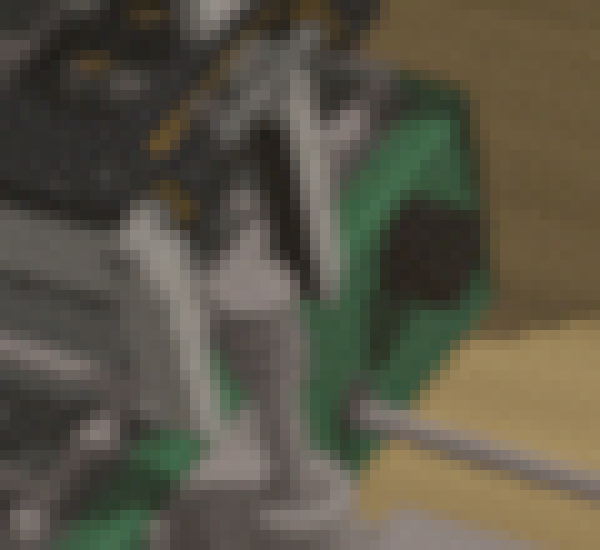

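Call:
jog_arm:
  moves:
    - [-1,0.04,0,0,0,0,80]
    - [-2,0.08,0,0,0,0,80]
    - [-3,0.1,0,0,0,-1,120]
    - [-3,0.1,0,0,0,-1.1,255]
    - [0,5,0,0,0,0,255]
    - [0,6,0,0,0,0,255]
    - [0,6,0,0,0,0,255]
    - [0,6,0,0,0,0,255]

```text
t: 13.68
tcp_pos: [0.5489, 0.0939, 0.2699]
tool_rot: [0.713, 0.025, 0.7, -0.027]
contact_force: [1.1, 0.1, -0.0]
opening: 0.087
```

```bash
python3 -c "
from h import *
go((.55,.14,.16),SY)
snap('s9',215,110,130,100,6)
snap('t9',305,160,110,90,7,'top')
"
```

```text
t 13.68 tcp [0.5489 0.0939 0.2699] F [ 1.1  0.1 -0. ] op 0.087
toolx [ 0.018 -0.004 -1.   ] y [ 0.073  0.997 -0.003] z [ 0.997 -0.073  0.019] q [ 0.02  0.12  1.53 -0.    1.47  0.09]
shift cm (tool): [10.97  4.64 -0.43]
turn deg (tool): [-0.2   1.07  0.17]
turn deg (tool): [179.79   0.27  -1.67]
```

View pics/s9.png

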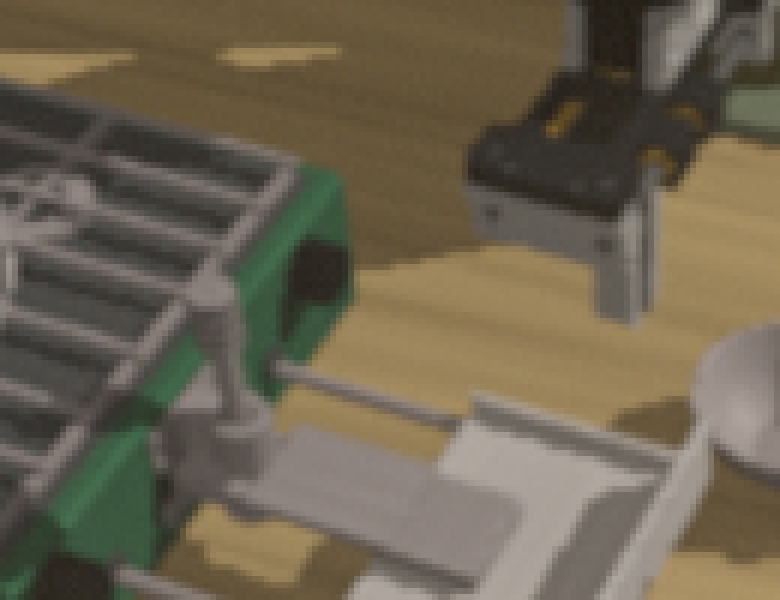

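View pics/t9.png

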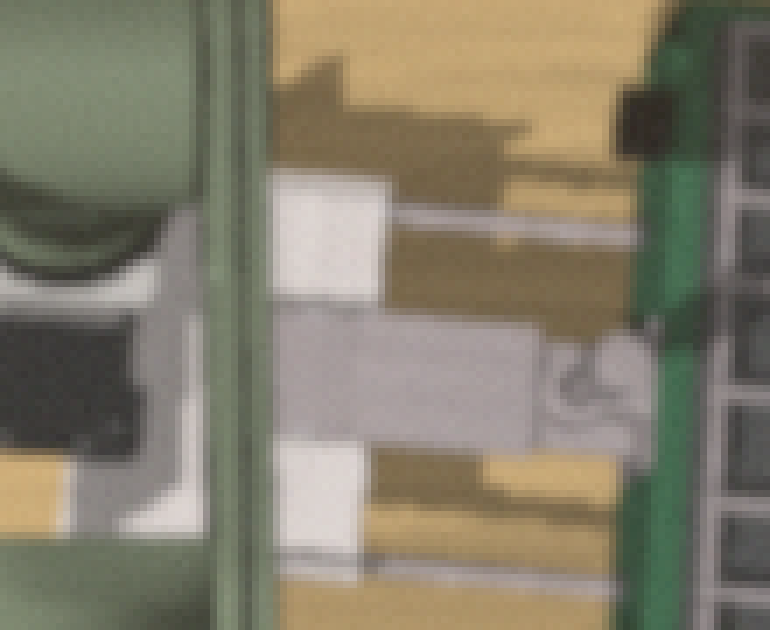

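Call:
jog_arm:
  moves:
    - [0,3,0,0,1,0,255]
    - [0,1.6,-0.1,0,0,0,255]
    - [4,0,0,0,0,0,255]
    - [5,0,0,0,0,0,255]
    - [5,0,0,0,0,0,255]
    - [3,0,0,0,0,0,255]
    - [0.7,0,0,0,0,0,255]
    - [0,0,0,0,0,0,255]

```text
t: 14.78
tcp_pos: [0.5557, 0.1402, 0.0944]
tool_rot: [0.711, 0.022, 0.702, -0.025]
contact_force: [0.1, -0.3, 0.3]
opening: 0.003
```

```bash
python3 -c "
from h import *
go((.547,.112,.085),SY)
s,p,R=st(); print('stove x',(p[:2]-KN)@SX,(p[:2]-KN)@SY)
snap('s10',215,110,130,100,6)
"
```

```text
t 14.78 tcp [0.5557 0.1402 0.0944] F [ 0.1 -0.3  0.3] op 0.003
toolx [ 0.012 -0.005 -1.   ] y [ 0.067  0.998 -0.004] z [ 0.998 -0.067  0.012] q [ 0.1   0.32  1.67 -0.01  1.14  0.17]
shift cm (tool): [ 0.95 -2.87 -0.69]
turn deg (tool): [0.16 0.7  0.21]
turn deg (tool): [-179.84   -0.34    1.09]
stove x -0.2695969269241713 0.0066477735701923535
```

View pics/s10.png

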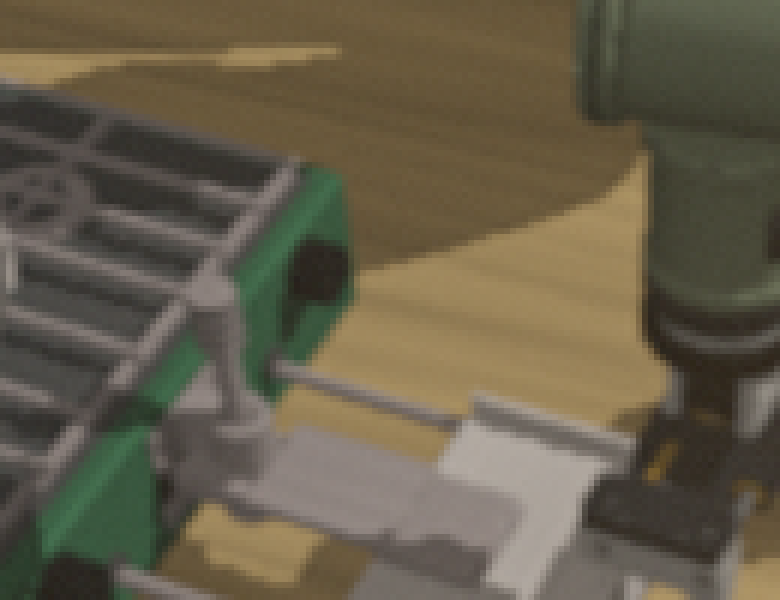

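Call:
jog_arm:
  moves:
    - [0.8,0,-0.6,0,0.7,0,255]
    - [0,-1.2,0,0,0,0,255]
    - [0,-0.5,0,0,0,0,255]
    - [0,-0.2,0,0,0,0,255]
    - [0,0,0,0,0,0,255]

```text
t: 15.45
tcp_pos: [0.5518, 0.1201, 0.0911]
tool_rot: [0.71, 0.023, 0.704, -0.025]
contact_force: [-0.6, 0.4, -0.0]
opening: 0.006
```

```bash
cat >> h.py <<'E'
def pr():
    s,p,R=st(); F=np.array(s["contact_force"]); print('t',round(s['t'],2),'stove x,y,z mm',((p[:2]-KN)@SX*1000).round(1),((p[:2]-KN)@SY*1000).round(1),(p[2]*1e3).round(1),'Fx stove',round(float(F[:2]@SX),2),'F',F.round(2),'yaw',np.degrees(np.arctan2(R[1,2],R[0,2])).round(2),'toolx',R[:,0].round(3))
E
python3 -c "
from h import *
pr()"
```

```text
t 15.45 stove x,y,z mm -249.3 4.2 91.1 Fx stove -0.39 F [-0.63  0.44 -0.01] yaw -3.86 toolx [ 0.008 -0.003 -1.   ]
```

Call:
jog_arm:
  moves:
    - [0,-0.3,0,0,0,0,255]
    - [0,-0.3,0,0,0,0,255]
    - [0,-0.3,0,0,0,0,255]
    - [0,-0.3,0,0,0,0,255]

```text
t: 15.95
tcp_pos: [0.551, 0.1082, 0.0911]
tool_rot: [0.71, 0.023, 0.704, -0.024]
contact_force: [-0.4, 3.7, -0.2]
opening: 0.001
```

```bash
python3 -c "
from h import *
pr()"
```

```text
t 15.95 stove x,y,z mm -237.4 4.2 91.1 Fx stove -3.65 F [-0.41  3.69 -0.23] yaw -3.84 toolx [ 0.008 -0.002 -1.   ]
```

Call:
jog_arm:
  moves:
    - [0,-0.25,0,0,0,0,255]
    - [0,-0.25,0,0,0,0,255]
    - [0,-0.25,0,0,0,0,255]
    - [0,-0.25,0,0,0,0,255]

```text
t: 16.45
tcp_pos: [0.5504, 0.1003, 0.0912]
tool_rot: [0.71, 0.025, 0.703, -0.023]
contact_force: [1.3, 3.2, 0.1]
opening: 0.007
```

```bash
python3 -c "
from h import *
pr()"
```

```text
t 16.45 stove x,y,z mm -229.5 4.2 91.2 Fx stove -3.31 F [1.35 3.23 0.07] yaw -3.86 toolx [ 0.009  0.003 -1.   ]
```

Call:
jog_arm:
  moves:
    - [0,-0.15,0,0,0,0,255]
    - [0,-0.15,0,0,0,0,255]
    - [0,-0.15,0,0,0,0,255]

```text
t: 16.82
tcp_pos: [0.5501, 0.0956, 0.0912]
tool_rot: [0.71, 0.025, 0.703, -0.023]
contact_force: [0.9, 3.6, -0.6]
opening: 0.005
```

Call:
jog_arm:
  moves:
    - [0,-0.15,0,0,0,0,255]
    - [0,-0.15,0,0,0,0,255]
    - [0,-0.15,0,0,0,0,255]

```text
t: 17.2
tcp_pos: [0.5497, 0.0908, 0.0912]
tool_rot: [0.71, 0.025, 0.704, -0.023]
contact_force: [0.1, 4.6, -0.4]
opening: 0.004
```

Call:
jog_arm:
  moves:
    - [0,-0.1,0,0,0,0,255]
    - [0,-0.1,0,0,0,0,255]
    - [0,-0.1,0,0,0,0,255]

```text
t: 17.58
tcp_pos: [0.5495, 0.0875, 0.0912]
tool_rot: [0.71, 0.025, 0.704, -0.023]
contact_force: [0.0, 3.8, -1.0]
opening: 0.005
```

```bash
python3 -c "
from h import *
pr();snap('s11',225,130,60,55,10)"
```

```text
t 17.57 stove x,y,z mm -216.7 4.1 91.2 Fx stove -3.76 F [ 0.04  3.77 -1.02] yaw -3.87 toolx [ 0.009  0.003 -1.   ]
```

View pics/s11.png

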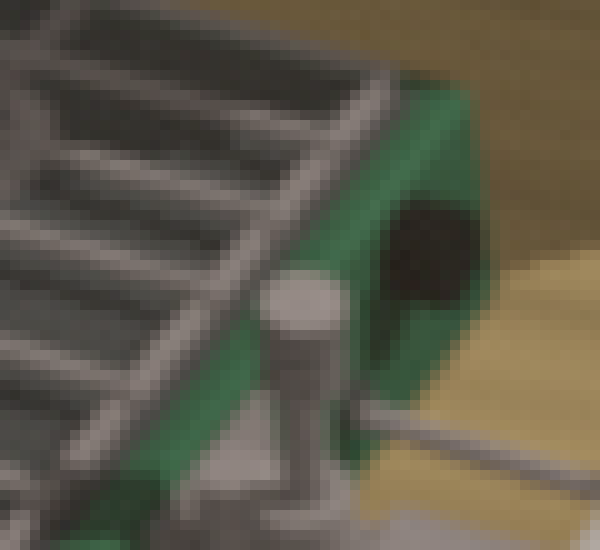

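```bash
python3 -c "
from h import *
S=Cam('scene')
for z in (.19,.18,.17,.16,.14): print(z,((S.proj([[.531,-.1278,z]])-[225,130]+.5)*10).round(0))
T=Cam('top'); p,d=imaging.read_camera('scene'); P=S.cloud(d); print(P[159,255].round(4),P[160,256].round(4),P[159,254].round(4))"
```

```text
0.19 [[268. 294.]]
0.18 [[272. 319.]]
0.17 [[277. 343.]]
0.16 [[281. 367.]]
0.14 [[290. 414.]]
[ 0.5297 -0.1158  0.192 ] [ 0.5312 -0.1121  0.1904] [ 0.5301 -0.119   0.1914]
```

Call:
jog_arm:
  moves:
    - [0,-0.12,0,0,0,0,255]
    - [0,-0.12,0,0,0,0,255]
    - [0,-0.12,0,0,0,0,255]

```text
t: 18.05
tcp_pos: [0.5492, 0.0836, 0.0912]
tool_rot: [0.71, 0.025, 0.704, -0.023]
contact_force: [0.2, 2.8, 0.7]
opening: 0.005
```

Call:
jog_arm:
  moves:
    - [0,-0.12,0,0,0,0,255]
    - [0,-0.12,0,0,0,0,255]
    - [0,-0.12,0,0,0,0,255]

```text
t: 18.42
tcp_pos: [0.5489, 0.0791, 0.0911]
tool_rot: [0.71, 0.024, 0.704, -0.023]
contact_force: [-1.1, 3.1, 0.2]
opening: 0.003
```

```bash
cat >> h.py <<'E'
def head():
    S=Cam('scene'); p,d=imaging.read_camera('scene'); P=S.cloud(d)
    q=P[150:180,245:268].reshape(-1,3); q=q[(np.hypot(q[:,0]-.531,q[:,1]+.128)<.03)]
    if len(q): zm=np.nanpercentile(q[:,2],95); m=q[q[:,2]>zm-.006]; print('head top z',zm.round(4),'xy',np.nanmean(m,0).round(4),len(m))
E
python3 -c "
from h import *
pr();head()"
```

```text
t 18.43 stove x,y,z mm -208.2 4.1 91.1 Fx stove -3.0 F [-1.08  3.08  0.23] yaw -3.86 toolx [ 0.009  0.002 -1.   ]
head top z 0.1892 xy [ 0.529  -0.1189  0.1877] 47
```

Call:
jog_arm:
  moves:
    - [0,-0.12,0,0,0,0,255]
    - [0,-0.12,0,0,0,0,255]
    - [0,-0.12,0,0,0,0,255]

```text
t: 18.85
tcp_pos: [0.5486, 0.0748, 0.0911]
tool_rot: [0.71, 0.024, 0.704, -0.023]
contact_force: [-0.4, 2.8, 0.2]
opening: 0.005
```

Call:
jog_arm:
  moves:
    - [0,-0.12,0,0,0,0,255]
    - [0,-0.12,0,0,0,0,255]

```text
t: 19.1
tcp_pos: [0.5484, 0.0723, 0.0912]
tool_rot: [0.71, 0.024, 0.704, -0.023]
contact_force: [-0.7, 2.7, -0.1]
opening: 0.006
```

```bash
python3 -c "
from h import *
pr();head()"
```

```text
t 19.1 stove x,y,z mm -201.4 4.1 91.2 Fx stove -2.68 F [-0.67  2.74 -0.1 ] yaw -3.86 toolx [ 0.008  0.001 -1.   ]
head top z 0.1416 xy [ 0.5321 -0.1308  0.1395] 43
```

The head top has dropped from z = 0.189 to about 0.141, so the pin has caught and gone in. I stop pushing, back off and check.

Call:
jog_arm:
  moves:
    - [0,0.3,0,0,0,0,255]
    - [0,1.5,0,0,0,0,255]
    - [0,2.5,0,0,0,0,255]
    - [-4,0,0,0,0,0,255]
    - [-5,0,0,0,0,0,255]
    - [0,0,0,0,0,0,255]

```text
t: 19.9
tcp_pos: [0.55, 0.1179, 0.1823]
tool_rot: [0.709, 0.022, 0.705, -0.024]
contact_force: [-0.1, -0.3, -0.2]
opening: 0.005
```

```bash
python3 -c "
from h import *
pr();head();snap('s12',215,140,130,100,6)
S=Cam('scene');print(((S.proj([[*KN,.14]])-[215,140]+.5)*6).round(0))"
```

```text
t 19.9 stove x,y,z mm -247.0 2.5 182.3 Fx stove 0.33 F [-0.11 -0.33 -0.19] yaw -3.76 toolx [ 0.006 -0.003 -1.   ]
head top z 0.1418 xy [ 0.5315 -0.1316  0.1395] 43
[[234. 188.]]
```

View pics/s12.png

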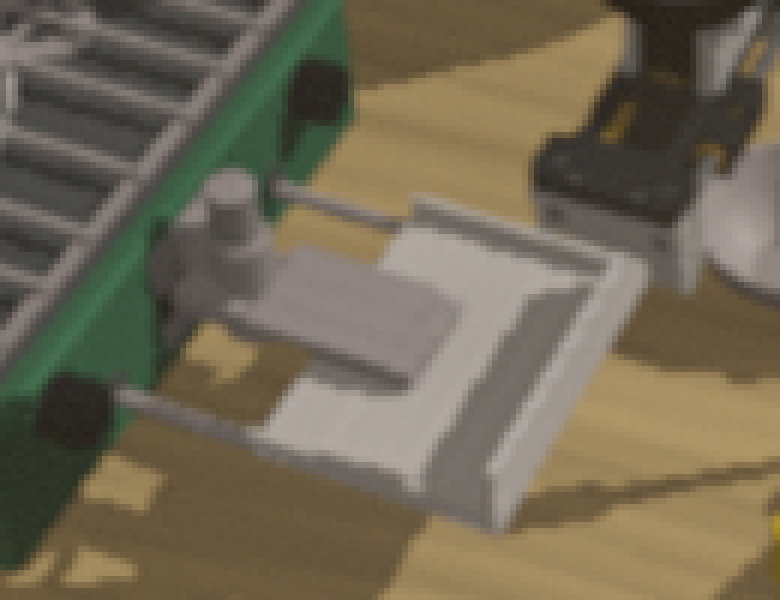

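```bash
python3 -c "
from h import *
p,d=snap('t12',305,160,110,90,7,'top')
T=Cam('top');P=T.cloud(d)
q=P[205:226,377:398].reshape(-1,3);q=q[q[:,2]>.12]; print(len(q), np.median(q,0) if len(q) else '')
"
```

```text
65 [ 0.53123658 -0.12880759  0.13862464]
```

View pics/t12.png

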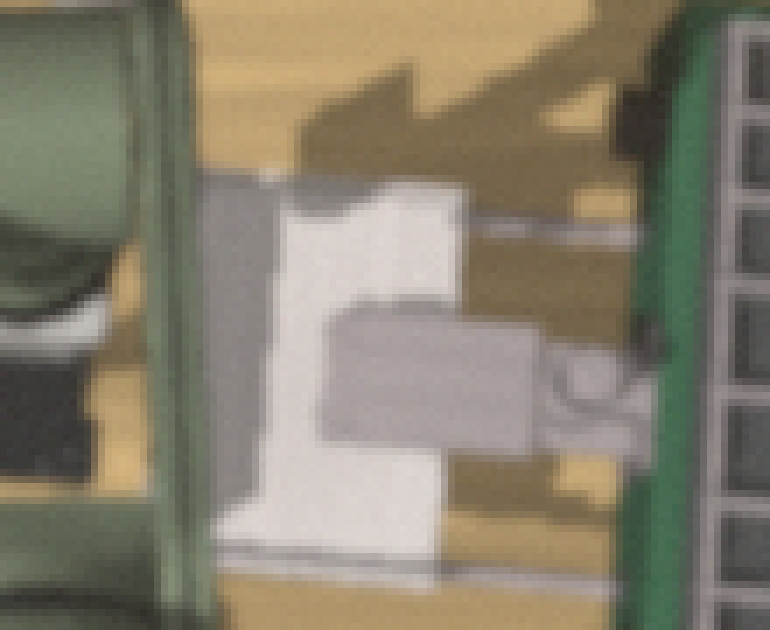

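```bash
python3 -c "
from h import *
S=Cam('scene')
f=lambda x,y:((x+.5)/6-.5+215,(y+.5)/6-.5+140)
q=S.onz([f(642,262),f(493,468)],.104); m=q.mean(0); print(q.round(4),'lip x',((m[:2]-KN)@SX).round(4))
ctrl.finish_job(); pr()"
```

```text
[[0.481  0.078  0.104 ]
 [0.6352 0.0542 0.104 ]] lip x -0.1959
the job is handed in; nothing more can be done
the job is handed in; nothing more can be done
```

I stood the long pin in the upper knuckle and slid the shelf in with closed fingers in steps of about 1 mm. The pin dropped through when the hole came under it. I then backed the arm clear and handed the job in; no verdict was reported.

**Last checks:**

| Check | Reading | Wanted |
|---|---|---|
| Pin head top height, overhead camera | 138.6 mm | about 140 mm when flush |
| Pin head top height, scene camera (mean / highest) | 139.5 / 141.8 mm | about 140 mm when flush |
| Head position from the estimated knuckle axis | about 1 mm overhead, 3.5 mm scene | within 5 mm |
| Shelf lip from the knuckle axis | about −196 mm | −216 to −174 mm |
| Push force read at the end of each move | up to 4.6 N | under 25 N |

The lip figure is rough. The two lip corners I picked came out about 156 mm apart, when the lip is 190 mm wide. The finger position at the catch puts the lip nearer −191 mm, and both figures are inside the limits.

I did not press on the head, because both cameras showed it resting on the knuckle. I moved only the long pin and the shelf, and never touched the short pin or the bystander objects, though I did not measure them again at the end.

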